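# Third hand at the frame jig

## Task

Act as a third hand: pick up the loose wooden frame rail, lay it flat in the channel of the assembly jig with its plain end (the one away from the steel hanging plate) towards the sprung metal stop, and press it squarely against the stop until the stop has gone back about half its travel, so its pointer is between the two marks; never ram the stop right to its end. Do not let go: finish while still gripping or pushing the rail steadily against the stop like that, so that a colleague can drive the screw, and leave the screwdriver, jar, dish and banding wheel where they are.

Things in the scene. Friction and masses are not known exactly. Their poses are not given: they have to be found in the camera images.
- rail: loose straight wooden rail, 160 long (x) x 30 wide (y) x 34 high (z) mm, about 110 g, lying flat on the table. Origin: centre of its underside; +x points to the plain sawn end; a dark steel hanging plate 30 x 20 x 2 mm lies on its top face, centred 60 mm from the origin towards -x. Grip it across its 30 mm width near the middle.
- rail_end (a point): centre of the rail's plain end face: 80 mm along the rail's +x from its origin and 17 mm above its underside
- jig: fixed wooden assembly jig on the table, bed 320 (x) x 120 (y) x 18 (z) mm. Origin: centre of its underside; the rail is to be pressed along +x. Two guide battens, each 195 long x 12 wide and 8 mm high (tops 26 mm above the table), run along x from -140 to +55 mm and leave a channel 40 mm wide between them, centred on the jig's x axis. Behind the stop a fixed block 100 mm wide stands from x = 114 to 136 mm, its top 68 mm above the table.
- channel (a point): point on the bed (18 mm above the table) on the centre line of the channel, 40 mm from the jig's origin towards -x
- stop_face (a point): centre of the face of the sprung stop that the rail is pressed against; the face looks along the jig's -x, 56 wide x 36 high mm, 60 mm from the jig's origin along +x when not pressed, 35 mm above the table (as high as rail_end when the rail lies on the bed). Moves with the stop. A small aluminium pointer sticks out of the stop at the bed on the +y side, level with the face; the two black lines on the bed beside it are 6 and 18 mm behind its free position.
- stop (a joint): how far the sprung aluminium stop (18 mm thick block) has been pushed back along the jig's +x, in m: 0 free, 0.024 hard end. The spring begins at 4 N and rises by 0.5 N per mm: 10 N at half travel (0.012), 16 N at the end. It springs back if let go.
- screwdriver: bystander: screwdriver 200 mm long lying along its x; origin at its underside. Leave alone.
- jar: bystander: closed glass jar, 70 mm across, 80 mm high; origin under its centre. Leave alone.
- dish: bystander: small white bowl, 68 mm across, 28 mm high; origin under its centre. Leave alone.
- wheel: bystander: wooden banding wheel, disc 220 mm across on three legs, 90 mm high; origin under its centre. Leave alone.
Not all that is in view belongs to the job. There is more than one size of the rail; the one meant has the size given above.

How it is judged (in metres and radians):
At the end, for the whole second after the job is handed in: Fingers still on the rail (over 2 N); rail flat on the bed (underside 15.5-22.5 mm up, tilt < 0.06 rad), straight in the jig (0.08 rad), its plain end within 9 mm of the stop face's centre; stop steady, pushed back 6-18 mm, pressed by the rail with 5-16 N (value of joint stop between 0.006 and 0.018 m and contact force between rail and stop between 5 and 16 N and distance between rail_end and stop_face below 0.009 m and height (world z) of rail between 0.0155 and 0.0225 m and angle between rail's own z axis and vertical below 0.06 rad and angle between the x axis of rail and the x axis of jig, either way round below 0.08 rad and contact force between the fingers and rail above 2 N and velocity of joint stop between -0.005 and 0.005 m/s); the arm keeps its last pose, push and grip.
It fails at once if the stop is rammed to its end (value of joint stop above 0.0225 m).
It fails at once if the screwdriver is moved by more than 30 mm (distance of screwdriver from where it was at the start of the episode above 0.03 m).
It fails at once if the jar is moved by more than 30 mm (distance of jar from where it was at the start of the episode above 0.03 m).
It fails at once if the dish is moved by more than 30 mm (distance of dish from where it was at the start of the episode above 0.03 m).
It fails at once if the wheel is moved by more than 30 mm (distance of wheel from where it was at the start of the episode above 0.03 m).
It also fails if it takes over 45 s, if anything falls off the work surface, if the arm or the gripper's body presses on something with over 40 N, if the wrist force passes 120 N, or if a joint passes its speed limit or range.

## Robot

A 6-joint arm with a two-finger parallel gripper is mounted at the origin on the work surface. World frame = base frame: x ahead of the robot, y to its left, z up, the work surface at z = 0. Lengths are in mm, angles in rad, forces in N, time in s.
With the tool pointing down it reaches from about 300 to 750 mm from the base axis. Payload 8.5 kg.
Tool frame: the origin (TCP) lies on the mounting face of the last link; the fingertips stand 173 mm ahead of it and the grasp point (between the pads) lies 155 mm ahead of it (env.grip_point_offset is the distance from the TCP to the grasp point, in mm); z points along the fingers, y is the line along which they close (so a half turn about z gives the same grasp; the last joint's range is limited). The gripper opens to 85 mm and grips with 20 to 120 N. Pads are 22 mm wide; open, the fingers measure 114 mm over their backs; the gripper's body (76 mm by 85 mm) begins 54 mm behind the grasp point. The pads swing forward as they close: fully open they stand 13 mm farther back than shut.
Start: joints at [-1.441, 0.381, 1.297, -0, 1.464, -0.215], TCP at [185.898, -517.613, 404.722] pointing down, gripper open.
Joint ranges: [-3.11, 3.11], [-0.89, 2.33], [0.22, 2.48], [-1.42, 4.56], [0.17, 2.85], [-2.88, 2.88]. Speed limits (rad/s): [2.39, 2.39, 3.14, 3.14, 3.14, 3.14].

## Interface

Orientations are given as a unit quaternion [x, y, z, w].
In Python, from plant import env gives the robot as it stands.
- The arm moves only by the shell command python3 -m jog 'ROWS' [FORCE]. ROWS is JSON, one flat list of numbers, 7 for each row, row after row: the turn, a rotation vector about the world's x, y, z in rad, then the shift along the world's x, y, z in mm, then the opening, from 0 (shut) to 1 (fully open). A call has 1 to 12 rows; each row shifts and turns the commanded pose from where the row before left it; what a row does not reach is not made up. A row lasts 1/12 s, in which the tool goes at most 41.7 mm and 7.16 degrees, less where a joint would pass 70% of its speed; a pose out of reach is approached as far as the arm can. A call with a gripper value outside its range is refused whole. The fingers move at their own pace and stop on an object; FORCE is the grip in N (left out, the last holds). Time passes only in rows, so rows that do not move let the fingers close. It gives the time, the measured TCP pose, the force, the opening and the grip force at its end, in the units of the state.
- env.read_state(): the state, without advancing time (a new reading comes with each control period).
- env.camera(name): name is "side" or "top"; returns a dict with "image" (480x640x3 uint8, red, green, blue), "K" (3x3 intrinsics, pixels), "R" (3x3) and "t" (3): a world point X has camera coordinates R X + t. Camera axes: x right, y down, z forward; pixel columns grow to the right and rows downward; lengths in mm; the calibration is good to about 2 mm. A picture is of the moment at which its call begins. There is no depth.
- env.finish_job(): hands the job in; it is judged then, once.
The state is a dict: "t": time; "joints": joint angles; "joint_vel": joint speeds; "joint_torque": joint torques, N m; "position": TCP position; "tcp_rot": TCP orientation; "wrist_force": force on the tool from outside, world axes, zero at the start; "wrist_torque": the same for the moment, N m; "finger_gap": finger opening in mm; "grip_force": force on a finger pad.
Only numpy, scipy, OpenCV 4.12 (cv2) and the standard library are available. Lean on these libraries where they do the work, as an engineer would, in place of code of your own. Each camera call takes 0.05 s, during which the arm holds its last target. There are 200 camera calls.

## Working session

There is one attempt and no reset: what is moved stays moved. The work goes in short steps, Python scripts to look and compute and a shell command to move; the robot and the scene stay as the last step left them, time stands still between calls to the robot, and variables do not carry over. Pictures are saved under pics/ and viewed, at most 10 in all, crops included, and the job is handed in when it is done.

```bash
mkdir -p pics; cat > h.py <<'E'
import numpy as np, cv2
from plant import env
def cam(n):
    c=env.camera(n); return c["image"],np.array(c["K"]),np.array(c["R"]),np.array(c["t"])
def ray(c,px,z):
    _,K,R,t=c
    d=R.T@np.linalg.solve(K,[px[0],px[1],1.]); o=-R.T@t
    return o+d*(z-o[2])/d[2]
def proj(c,X):
    _,K,R,t=c; p=K@(R@np.array(X,float)+t); return p[:2]/p[2]
E
python3 - <<'E'
from h import *
for n in("top","side"):
    c=cam(n); cv2.imwrite(f"pics/{n}0.png",c[0][:,:,::-1])
    print(n,(-c[2].T@c[3]).round(),c[1][0,0])
s=env.read_state(); print(s["t"],s["tcp_rot"],s["finger_gap"])
E
```

```text
top [ 449.   58. 1283.] 479.30493778120893
side [-116. 1076. 1050.] 604.1141719723354
0.1 [ 9.85179632e-01  1.71524581e-01  3.16414475e-05 -6.40296324e-04] 85.51563910407499
```

View pics/top0.png

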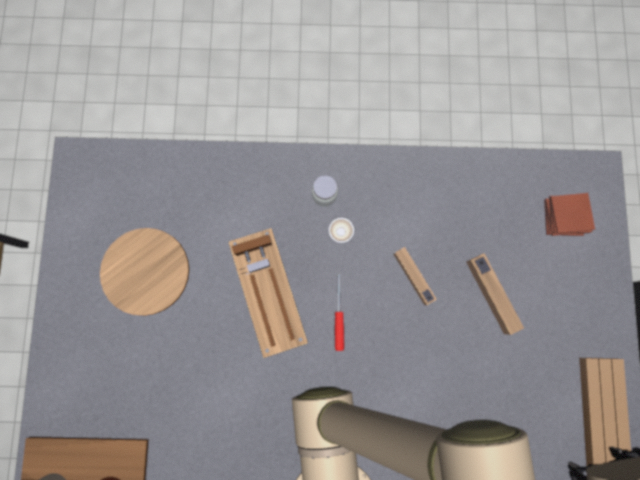

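View pics/side0.png

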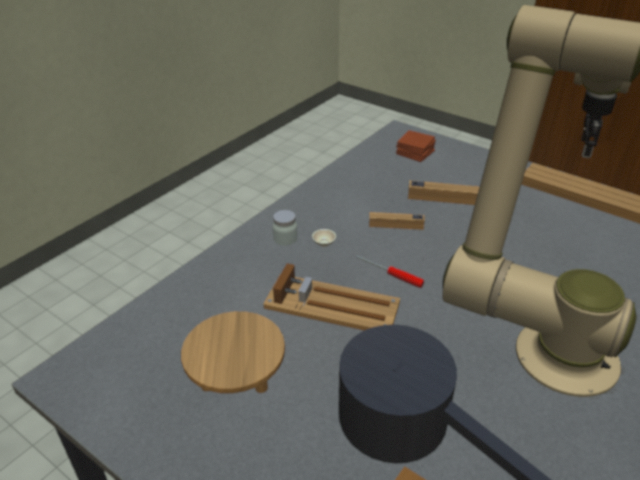

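The top view shows the jig at (268,293) with its stop at (257,265), and two rails with dark plates: a short one at (415,276) with its plate at the lower-right end, and a longer one at (496,294) with its plate at the upper end. A plank stack is at (605,410).
Things that could be taken for the rail are the short rail (415,276), the long rail (496,294) and the planks (605,410). I'll measure their sizes and check with a crop.

```bash
cat > meas.py <<'E'
from h import *
c=cam("top"); im=c[0]; hsv=cv2.cvtColor(im,cv2.COLOR_RGB2HSV)
wood=((hsv[...,1]>70)&(hsv[...,0]<25)&(hsv[...,2]>70)).astype(np.uint8)
dark=(hsv[...,2]<75).astype(np.uint8)
def blob(m,x0,y0,x1,y1):
    w=np.zeros_like(m); w[y0:y1,x0:x1]=m[y0:y1,x0:x1]
    k=max(cv2.findContours(w,cv2.RETR_EXTERNAL,cv2.CHAIN_APPROX_NONE)[0],key=cv2.contourArea); return k
def rect(m,box,z,name):
    k=blob(m,*box).reshape(-1,2)
    P=np.array([ray(c,p,z)[:2] for p in k],np.float32)
    r=cv2.minAreaRect(P); b=cv2.boxPoints(r)
    print(name,"centre",np.round(r[0],1),"size",np.round(r[1],1),"ang",round(r[2],1),"corners",b.round(0).tolist())
    return r
if __name__=="__main__":
    both=cv2.morphologyEx(wood|dark,cv2.MORPH_CLOSE,np.ones((3,3)))
    rect(both,(385,240,445,312),25,"short"); rect(both,(462,245,530,340),34,"long")
    rect(dark,(385,240,445,312),25,"shortplate"); rect(dark,(462,245,530,340),36,"longplate")
    rect(wood,(220,220,315,362),18,"jig")
    print("pix dist mm",np.linalg.norm(ray(c,(415,276),30)-ray(c,(416,276),30)))
    a=cv2.resize(im[215:365,220:320],None,fx=4,fy=4,interpolation=cv2.INTER_CUBIC)
    b=cv2.resize(im[235:345,385:535],None,fx=2.6,fy=2.6,interpolation=cv2.INTER_CUBIC)
    cv2.putText(b,"",(0,0),0,1,0)
    o=np.zeros((600,800,3),np.uint8); o[:600,:400]=a; o[:b.shape[0],400:400+b.shape[1]]=b[:,:400]
    cv2.imwrite("pics/crop1.png",o[:,:,::-1])
E
python3 meas.py
```

```text
short centre [ 574.9 -205.2] size [153.9  30.8] ang 31.3 corners [[501.0, -232.0], [517.0, -258.0], [649.0, -178.0], [633.0, -152.0]]
long centre [ 531.2 -411.8] size [212.   48.9] ang 26.4 corners [[425.0, -437.0], [447.0, -481.0], [637.0, -387.0], [615.0, -343.0]]
shortplate centre [ 520.2 -242.9] size [0. 0.] ang 0.0 corners [[520.0, -243.0], [520.0, -243.0], [520.0, -243.0], [520.0, -243.0]]
longplate centre [ 612.8 -378.7] size [2.6 5.4] ang 1.3 corners [[611.0, -376.0], [612.0, -381.0], [614.0, -381.0], [614.0, -376.0]]
jig centre [526.4 181.8] size [316.1 117.4] ang 19.4 corners [[358.0, 185.0], [397.0, 74.0], [695.0, 179.0], [656.0, 290.0]]
pix dist mm 2.6309612873498383
```

View pics/crop1.png

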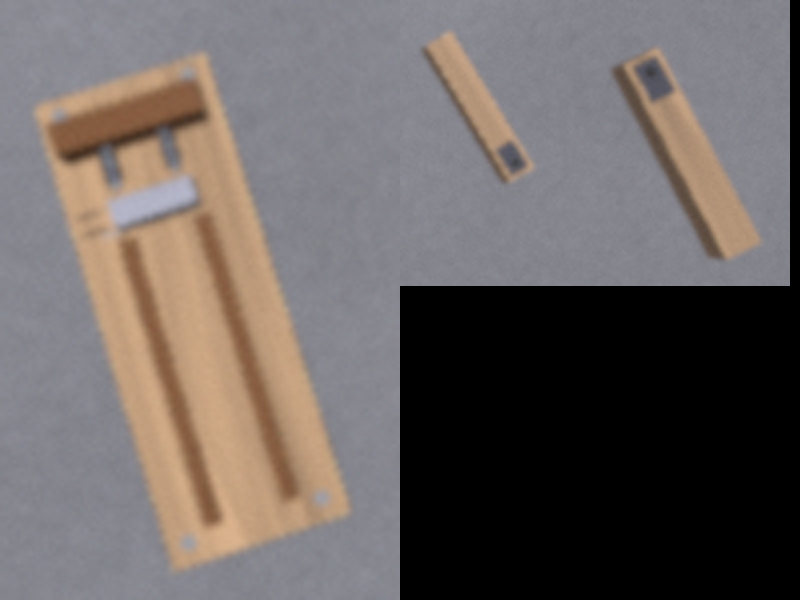

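The crop confirms the choice. The short rail (about 155 x 32 mm measured) matches 160 x 30 and has its plate at the lower-right end, near full-image (428,297). The other rail is 212 x 49, so it's a decoy. Next I'll refine the edges with intensity profiles.

```bash
cat > prof.py <<'E'
from h import *
from scipy.ndimage import map_coordinates as mc
def profile(c,cen,ang,z,along,across,ch):
    """mean of ch over 'along' at each 'across' offset (mm) from cen; ang is direction of along"""
    u=np.array([np.cos(ang),np.sin(ang),0]);v=np.array([-u[1],u[0],0])
    o=np.array([*cen,z],float); out=[]
    for b in across:
        p=np.array([proj(c,o+a*u+b*v) for a in along]); out.append(mc(ch,[p[:,1],p[:,0]],order=1).mean())
    return np.array(out)
E
python3 - <<'E'
from prof import *
c=cam("top"); im=c[0].astype(float); r=im[...,0]; d=im[...,0]-im[...,2]
np.set_printoptions(linewidth=200,precision=0,suppress=True)
a=np.radians(31.3); cen=(574,-203.3); x=np.arange(-26,27,2)
print("rail across",x)
for al in (np.arange(-30,0,2),np.arange(35,65,2)): print(profile(c,cen,a,34,al,x,r)); print(profile(c,cen,a,34,al,x,d))
x=np.arange(68,92,2); print("ends",x)
print(profile(c,cen,a-np.pi/2,34,np.arange(-8,8,2),x,r),profile(c,cen,a-np.pi/2,34,np.arange(-8,8,2),x,d),"\n",profile(c,cen,a-np.pi/2,34,np.arange(-8,8,2),-x,r),profile(c,cen,a-np.pi/2,34,np.arange(-8,8,2),-x,d))
# jig: battens tops z=26
a=np.radians(19.4); cen=(526.4,181.8); x=np.arange(-44,45,2); print("jig",x)
for al in (np.arange(-135,-100,3),np.arange(-60,-30,3),np.arange(10,45,3)): print(profile(c,cen,a,26,al,x,r))
x=np.arange(-74,75,2); print("jig edges")
for al in (np.arange(-130,-90,3),np.arange(20,60,3)):
  p=profile(c,cen,a,18,al,x,d); i=np.where(p>30)[0]; print(x[i[0]],x[i[-1]],p[:12],p[-12:])
x=np.arange(40,120,2); print("stop",x); print(profile(c,cen,a-np.pi/2,53,np.arange(-18,18,3),x,r)); print(profile(c,cen,a-np.pi/2,53,np.arange(-18,18,3),x,d))
x=np.arange(-172,-140,2);print(x,profile(c,cen,a-np.pi/2,18,np.arange(-40,40,3),x,d))
E
```

```text
rail across [-26 -24 -22 -20 -18 -16 -14 -12 -10  -8  -6  -4  -2   0   2   4   6   8  10  12  14  16  18  20  22  24  26]
[133. 134. 138. 149. 165. 180. 189. 191. 189. 185. 182. 180. 179. 179. 180. 180. 180. 176. 165. 145. 123. 111. 113. 122. 129. 133. 134.]
[-8. -7. -3.  9. 28. 46. 57. 61. 62. 61. 59. 58. 58. 58. 58. 58. 58. 57. 52. 45. 36. 25. 14.  3. -4. -8. -9.]
[136. 136. 140. 150. 166. 182. 190. 193. 192. 189. 185. 181. 179. 179. 180. 182. 182. 176. 163. 143. 121. 111. 115. 124. 131. 135. 135.]
[-8. -7. -2. 11. 29. 47. 58. 62. 62. 62. 60. 58. 58. 58. 58. 59. 58. 56. 50. 43. 34. 23. 12.  3. -4. -7. -8.]
ends [68 70 72 74 76 78 80 82 84 86 88 90]
[182. 182. 182. 181. 177. 170. 158. 147. 141. 138. 138. 138.] [58. 58. 58. 57. 51. 39. 21.  5. -5. -8. -9. -9.] 
 [ 99. 103. 114. 131. 150. 158. 154. 144. 136. 133. 132. 132.] [ 3.  4. 10. 22. 33. 34. 22.  7. -3. -7. -8. -8.]
jig [-44 -42 -40 -38 -36 -34 -32 -30 -28 -26 -24 -22 -20 -18 -16 -14 -12 -10  -8  -6  -4  -2   0   2   4   6   8  10  12  14  16  18  20  22  24  26  28  30  32  34  36  38  40  42  44]
[190. 186. 182. 177. 170. 162
[... 899 characters left out ...]
6  48  50  52  54  56  58  60  62  64  66  68  70  72  74  76  78  80  82  84  86  88  90  92  94  96  98 100 102 104 106 108 110 112 114 116 118]
[190. 190. 190. 191. 191. 190. 185. 170. 148. 132. 138. 157. 172. 178. 179. 179. 178. 178. 179. 182. 187. 189. 188. 184. 180. 177. 174. 174. 174. 175. 175. 174. 169. 157. 135. 106.  85.  82.  96.
 114.]
[ 69.  69.  69.  69.  69.  68.  65.  56.  38.  14.  -4. -14. -18. -19. -20. -19. -18. -14.  -3.  18.  42.  57.  61.  59.  57.  56.  55.  54.  54.  54.  54.  54.  52.  49.  43.  35.  32.  37.  49.
  60.]
[-172 -170 -168 -166 -164 -162 -160 -158 -156 -154 -152 -150 -148 -146 -144 -142] [-9. -9. -9. -8. -5.  6. 26. 48. 63. 69. 70. 70. 69. 69. 69. 69.]
```

```bash
python3 -m jog '[0,0,0.0168,30,24,-10,1, 0,0,0.0168,30,24,-10,1, 0,0,0.0168,30,24,-10,1, 0,0,0.0168,30,24,-10,1, 0,0,0.0168,30,24,-10,1, 0,0,0.0168,30,24,-10,1, 0,0,0.0168,30,24,-10,1, 0,0,0.0168,30,24,-10,1, 0,0,0.0168,30,24,-10,1, 0,0,0.0168,30,24,-10,1, 0,0,0.0168,30,24,-10,1, 0,0,0.0168,30,24,-10,1]' 60
cat > st.py <<'E'
from h import *
from scipy.spatial.transform import Rotation as Ro
s=env.read_state(); M=Ro.from_quat(s["tcp_rot"]).as_matrix()
print("t",round(s["t"],2),"pos",np.round(s["position"],1),"toolx yaw deg",np.degrees(np.arctan2(M[1,0],M[0,0])).round(2),"down",M[:,2].round(3),"F",np.round(s["wrist_force"],1),"gap",round(s["finger_gap"],1),"grip",round(s["grip_force"],1))
E
python3 st.py
```

```text
t: 1.2
position: [547.2, -228.1, 284.1]
tcp_rot: [0.963, 0.27, -0.0, -0.0]
wrist_force: [-0.1, -0.3, -0.0]
finger_gap: 85.3
grip_force: 0.0
t 1.2 pos [ 547.2 -228.1  284.1] toolx yaw deg 31.36 down [-0.  0. -1.] F [-0.1 -0.3 -0. ] gap 85.3 grip 0.0
```

```bash
python3 -m jog '[0,0,0,14,11,-10,1, 0,0,0,14,11,-10,1, 0,0,0,0,0,-20,1, 0,0,0,0,0,-20,1, 0,0,0,0,0,-20,1, 0,0,0,0,0,-15,1, 0,0,0,0,0,-6,1, 0,0,0,0,0,0,1]'
python3 st.py; python3 - <<'E'
from h import *
c=cam("side"); p=proj(c,(575,-206,20)).astype(int); d=cam("top"); q=proj(d,(575,-206,20)).astype(int); print(p,q)
f=lambda im,p:cv2.resize(im[p[1]-75:p[1]+75,p[0]-50:p[0]+50],None,fx=4,fy=4,interpolation=cv2.INTER_CUBIC)
cv2.imwrite("pics/g1.png",np.hstack([f(c[0],p),f(d[0],q)])[:,:,::-1])
E
```

```text
t: 1.87
position: [573.7, -207.5, 182.3]
tcp_rot: [0.963, 0.27, -0.001, -0.001]
wrist_force: [0.2, 0.3, 0.1]
finger_gap: 85.6
grip_force: 0.0
t 1.87 pos [ 573.7 -207.5  182.3] toolx yaw deg 31.3 down [-0.002  0.001 -1.   ] F [0.2 0.3 0.1] gap 85.6 grip 0.0
[398 220] [414 275]
```

View pics/g1.png

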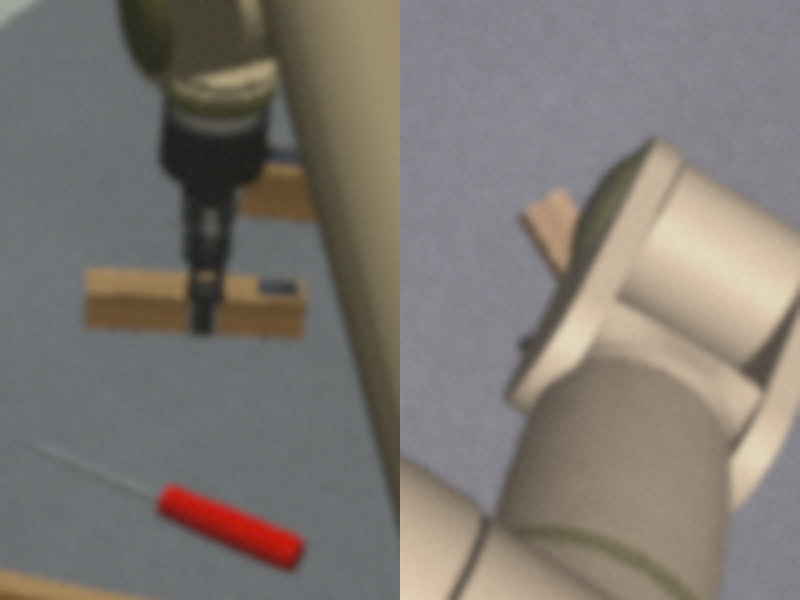

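The side crop shows the fingers straddling the rail close to its middle (crop (205,300)), clear of the plate at (278,287). I'll close and lift.

```bash
python3 -m jog '[0,0,0,0,0,0,0, 0,0,0,0,0,0,0, 0,0,0,0,0,0,0, 0,0,0,0,0,0,0, 0,0,0,0,0,0,0, 0,0,0,0,0,0,0, 0,0,0,0,0,0,0, 0,0,0,0,0,0,0]' 60; python3 st.py; python3 -m jog '[0,0,0,0,0,5,0, 0,0,0,0,0,15,0, 0,0,0,0,0,25,0, 0,0,0,0,0,25,0, 0,0,0,0,0,25,0, 0,0,0,0,0,25,0, 0,0,0,0,0,20,0, 0,0,0,0,0,0,0]'; python3 st.py
```

```text
t: 2.63
position: [574.0, -207.7, 184.4]
tcp_rot: [0.963, 0.27, 0.0, 0.0]
wrist_force: [0.2, -0.3, 5.6]
finger_gap: 29.0
grip_force: 61.8
t 2.63 pos [ 574.  -207.7  184.4] toolx yaw deg 31.31 down [ 0.001 -0.001 -1.   ] F [ 0.2 -0.3  5.6] gap 29.0 grip 61.8
t: 3.3
position: [574.1, -207.6, 327.9]
tcp_rot: [0.963, 0.27, 0.002, 0.003]
wrist_force: [0.1, -0.7, -0.3]
finger_gap: 29.0
grip_force: 60.9
t 3.3 pos [ 574.1 -207.6  327.9] toolx yaw deg 31.31 down [ 0.006 -0.004 -1.   ] F [ 0.1 -0.7 -0.3] gap 29.0 grip 60.9
```

```bash
python3 -m jog '[0,0,-0.0173,-7,31,-5,0, 0,0,-0.0173,-7,31,-5,0, 0,0,-0.0173,-7,31,-5,0, 0,0,-0.0173,-7,31,-5,0, 0,0,-0.0173,-7,31,-5,0, 0,0,-0.0173,-7,31,-5,0, 0,0,-0.0173,-7,31,-5,0, 0,0,-0.0173,-7,31,-5,0, 0,0,-0.0173,-7,31,-5,0, 0,0,-0.0173,-7,31,-5,0, 0,0,-0.0173,-7,31,-5,0, 0,0,-0.0173,-7,31,-5,0]'; python3 -m jog '[0,0,0,0,0,0,0, 0,0,0,0,0,0,0, 0,0,0,0,0,0,0]' >/dev/null;python3 st.py;  python3 - <<'E'
from h import *
c=cam("side"); p=proj(c,(500,170,60)).astype(int)
print(p)
cv2.imwrite("pics/s2.png",cv2.resize(c[0][p[1]-90:p[1]+60,p[0]-100:p[0]+100],None,fx=4,fy=4,interpolation=cv2.INTER_CUBIC)[:,:,::-1])
E
```

```text
t: 4.3
position: [489.0, 165.8, 262.5]
tcp_rot: [0.986, 0.168, -0.001, -0.0]
wrist_force: [0.3, -0.2, -1.4]
finger_gap: 28.9
grip_force: 60.8
t 4.55 pos [489.8 164.2 263.1] toolx yaw deg 19.44 down [-0.001 -0.    -1.   ] F [-0.7 -1.  -0.9] gap 28.8 grip 60.7
[345 290]
```

View pics/s2.png

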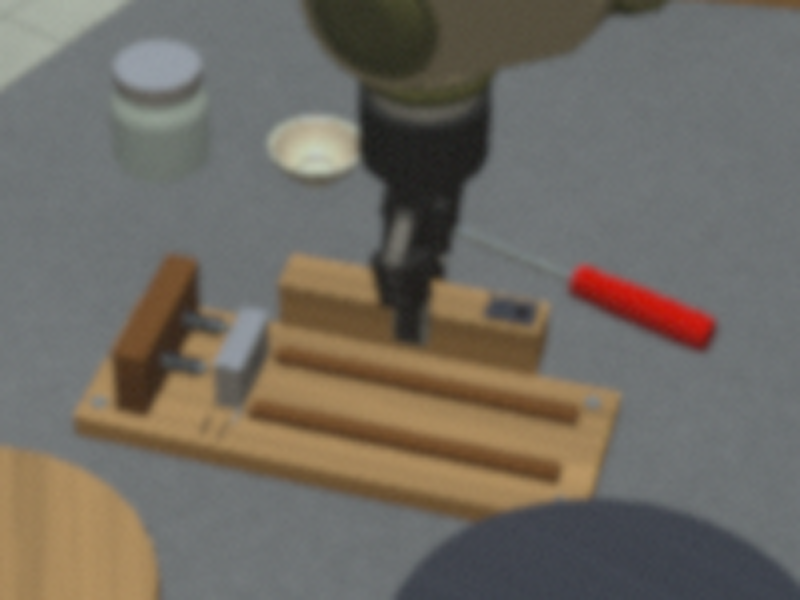

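The rail is held level above the jig, with its plain end at crop (295,270) facing the stop (245,350) and the plate end away from it. I'll shift sideways, come down to a hover and check.

```bash
python3 -m jog '[0,0,0,-1.4,1.8,-10,0, 0,0,0,-1.4,1.8,-12,0, 0,0,0,0,0,-12,0, 0,0,0,0,0,-10,0, 0,0,0,0,0,-3,0, 0,0,0,0,0,0,0, 0,0,0,0,0,0,0, 0,0,0,0,0,0,0]'>/dev/null;python3 st.py;  python3 - <<'E'
from h import *
c=cam("side"); p=proj(c,(500,170,40)).astype(int)
d=cam("top"); q=proj(d,(510,175,30)).astype(int); print(p,q)
f=lambda im,p:cv2.resize(im[p[1]-50:p[1]+50,p[0]-80:p[0]+80],None,fx=5,fy=3*1.0*5/5*1,interpolation=cv2.INTER_CUBIC)
g=lambda im,p:cv2.resize(im[p[1]-37:p[1]+38,p[0]-100:p[0]+100],None,fx=4,fy=4,interpolation=cv2.INTER_CUBIC)
cv2.imwrite("pics/s3.png",np.vstack([g(c[0],p),g(d[0],q)])[:,:,::-1])
E
```

```text
t 5.27 pos [487.4 167.7 217.3] toolx yaw deg 19.38 down [ 0.001  0.    -1.   ] F [-0.4  0.6 -0.7] gap 28.9 grip 60.8
[345 296] [268 297]
```

View pics/s3.png

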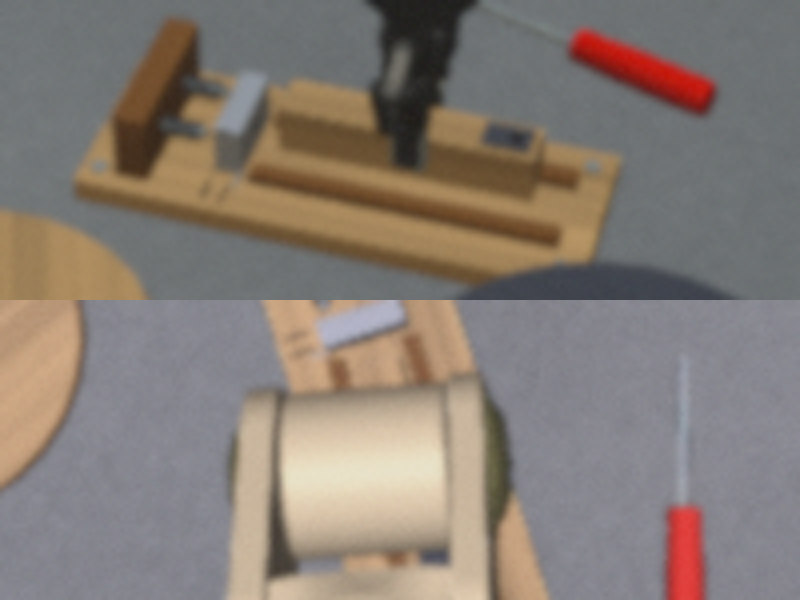

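The rail hovers over the channel, in line with it: side crop from (280,125) to (540,190), between the battens. The top view is mostly hidden by the wrist. Lowering gently.

```bash
python3 -m jog '[0,0,0,0,0,-4,0, 0,0,0,0,0,-4,0, 0,0,0,0,0,-3,0, 0,0,0,0,0,-2,0, 0,0,0,0,0,-1,0, 0,0,0,0,0,0,0, 0,0,0,0,0,0,0]'>/dev/null;python3 st.py; python3 -m jog '[0,0,0,0,0,-0.5,0, 0,0,0,0,0,-0.5,0, 0,0,0,0,0,0,0, 0,0,0,0,0,0,0]'>/dev/null;python3 st.py
```

```text
t 5.95 pos [487.1 168.  202.7] toolx yaw deg 19.41 down [ 0. -0. -1.] F [-0.7 -0.7 -2.1] gap 29.1 grip 61.0
t 6.28 pos [487.1 168.  202.3] toolx yaw deg 19.41 down [ 0.001  0.    -1.   ] F [-1.3 -0.6  4.9] gap 29.3 grip 61.8
```

The rail is on the bed: contact at z 202.3, as expected. I'll slide towards the stop.

```bash
python3 -m jog '[0,0,0,2.8,1,0.3,0, 0,0,0,4.7,1.7,0,0, 0,0,0,4.7,1.7,0,0, 0,0,0,2.8,1,0,0, 0,0,0,0,0,0,0, 0,0,0,0,0,0,0]'>/dev/null;python3 st.py; python3 -m jog '[0,0,0,1.9,0.7,0,0, 0,0,0,1.9,0.7,0,0, 0,0,0,1.9,0.6,0,0, 0,0,0,0,0,0,0, 0,0,0,0,0,0,0, 0,0,0,0,0,0,0]'>/dev/null;python3 st.py
```

```text
t 6.78 pos [502.6 173.6 202.3] toolx yaw deg 19.41 down [ 0.001  0.    -1.   ] F [-1.4 -0.1  4.6] gap 29.0 grip 61.6
t 7.28 pos [506.7 175.2 202.3] toolx yaw deg 19.43 down [-0.004 -0.001 -1.   ] F [-11.4  -4.8  12.7] gap 29.3 grip 62.7
```

```bash
python3 -m jog '[0,0,0,1.9,0.7,0.3,0, 0,0,0,1.9,0.6,0.2,0, 0,0,0,0,0,0,0, 0,0,0,0,0,0,0, 0,0,0,0,0,0,0]'>/dev/null;python3 st.py; python3 - <<'E'
from h import *
c=cam("side"); d=cam("top"); u=np.array([np.cos(np.radians(19.4)),np.sin(np.radians(19.4))]); 
P=np.append(np.array([526.4,181.8])+u*60,35); p=proj(c,P).astype(int); q=proj(d,P).astype(int); print(p,q)
f=lambda im,p:cv2.resize(im[p[1]-30:p[1]+30,p[0]-20:p[0]+20],None,fx=10,fy=10,interpolation=cv2.INTER_CUBIC)
cv2.imwrite("pics/p1.png",np.hstack([f(c[0],p),f(d[0],q)])[:,:,::-1])
E
```

```text
t 7.7 pos [510.7 176.5 202.3] toolx yaw deg 19.43 down [-0.004 -0.001 -1.   ] F [-8.8 -3.1  6.6] gap 28.5 grip 62.0
[310 291] [259 268]
```

View pics/p1.png

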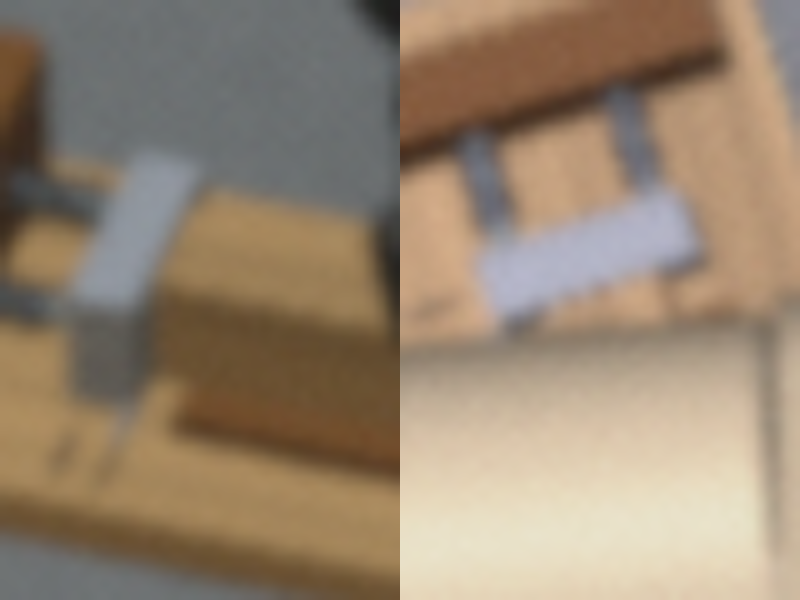

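The rail is square against the stop. The pointer (crop (130,420)) is at or just short of the first mark (105,460), so compression is about 5 mm, which agrees with the TCP travel. I'll push about 7 mm more.

```bash
python3 -m jog '[0,0,0,1.7,0.6,0.1,0, 0,0,0,1.7,0.6,0,0, 0,0,0,1.7,0.6,0,0, 0,0,0,1.4,0.5,0,0, 0,0,0,0,0,0,0, 0,0,0,0,0,0,0, 0,0,0,0,0,0,0, 0,0,0,0,0,0,0]'>/dev/null;python3 st.py; python3 - <<'E'
from h import *
c=cam("side"); d=cam("top"); u=np.array([np.cos(np.radians(19.4)),np.sin(np.radians(19.4))]); 
P=np.append(np.array([526.4,181.8])+u*60,35); p=proj(c,P).astype(int); q=proj(d,P).astype(int); print(p,q)
f=lambda im,p:cv2.resize(im[p[1]-30:p[1]+30,p[0]-20:p[0]+20],None,fx=10,fy=10,interpolation=cv2.INTER_CUBIC)
cv2.imwrite("pics/p2.png",np.hstack([f(c[0],p),f(d[0],q)])[:,:,::-1])
E
```

```text
t 8.47 pos [516.5 178.6 202.3] toolx yaw deg 19.44 down [-0.007 -0.002 -1.   ] F [-13.8  -5.9  10. ] gap 28.9 grip 62.4
[310 291] [259 268]
```

View pics/p2.png

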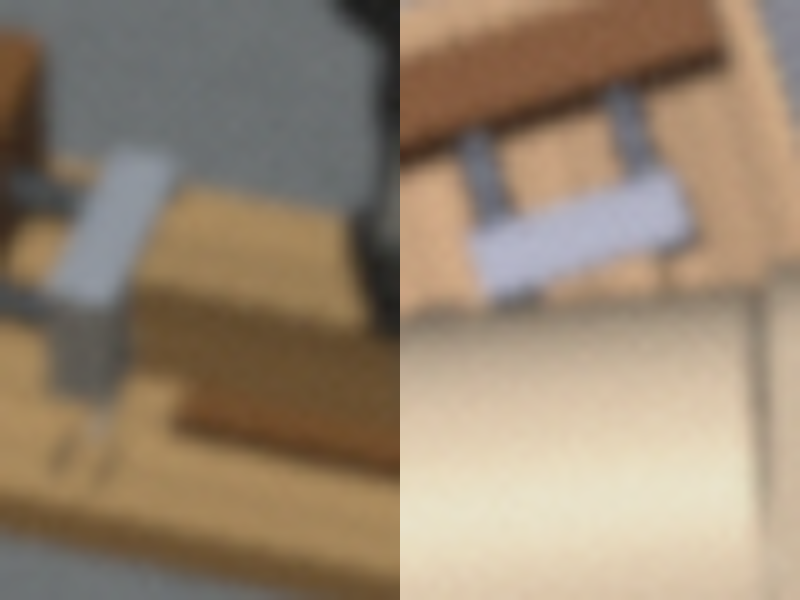

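The pointer tip, crop (92,425), now sits between the marks (105,465) and (62,455). I'll measure the stop's travel with the same profile as at the start.

```bash
python3 - <<'E'
from prof import *
c=cam("top"); im=c[0].astype(float); d=im[...,0]-im[...,2]
a=np.radians(19.4); cen=(526.4,181.8); x=np.arange(56,106,2)
ini=cv2.imread("pics/top0.png")[:,:,::-1].astype(float); di=ini[...,0]-ini[...,2]
for D in (di,d):
    p=profile(c,cen,a-np.pi/2,53,np.arange(-18,18,3),x,D); 
    xx=np.arange(66,104,.1); y=np.interp(xx,x,p); k=np.argmin(y); j=k+np.argmax(y[k:]>18)
    k2=0; print("back edge",xx[j].round(1)); print(p.round())
E
python3 st.py
```

```text
back edge 78.1
[ 38.  14.  -5. -14. -18. -19. -19. -19. -18. -14.  -3.  18.  41.  57.
  61.  59.  57.  55.  54.  54.  54.  54.  54.  54.  53.]
back edge 89.4
[ 35.  37.  40.  46.  50.  50.  39.  20.  -0. -13. -18. -19. -19. -19.
 -17. -10.   4.  25.  42.  51.  54.  54.  54.  54.  53.]
t 8.62 pos [516.5 178.6 202.3] toolx yaw deg 19.43 down [-0.007 -0.002 -1.   ] F [-14.1  -7.2   9.9] gap 28.8 grip 62.4
```

Travel is 11.3 mm, close to half. I'll ease the downward load slightly so the bed friction doesn't blur the force reading, then recheck.

```bash
python3 -m jog '[0,0,0,0,0,0.4,0, 0,0,0,0,0,0.3,0, 0,0,0,0,0,0,0, 0,0,0,0,0,0,0, 0,0,0,0,0,0,0, 0,0,0,0,0,0,0, 0,0,0,0,0,0,0, 0,0,0,0,0,0,0]'>/dev/null;python3 st.py;python3 -m jog '[0,0,0,0,0,0,0, 0,0,0,0,0,0,0, 0,0,0,0,0,0,0, 0,0,0,0,0,0,0]'>/dev/null;python3 st.py
```

```text
t 9.28 pos [516.9 178.7 202.5] toolx yaw deg 19.43 down [-0.006 -0.002 -1.   ] F [-9.7 -4.9  2.8] gap 28.5 grip 61.3
t 9.62 pos [516.9 178.7 202.5] toolx yaw deg 19.43 down [-0.006 -0.002 -1.   ] F [-10.1  -5.5   3.2] gap 28.9 grip 61.3
```

The push along the jig is about 11 N, steady, with 3 N on the bed and about 11.7 mm of travel. I'm handing the job in.

```bash
python3 -c "
from plant import env
print(env.finish_job())"; python3 st.py
```

```text
the job is handed in; nothing more can be done
None
the job is handed in; nothing more can be done
```

I handed the job in with the rail still gripped flat in the jig channel, its plain end square against the stop, which was pushed back about 11.7 mm with a steady push of about 11 N; I gave the bystanders a clear berth but took no final picture of them, and no verdict was returned.

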